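Refit the keyed drive knob and wind the specimen stage to its index

ROBOT

A 7-joint arm with a two-finger parallel gripper is mounted at the origin on the work surface. World frame = base frame: x ahead of the robot, y to its left, z up, the work surface at z = 0. Lengths are in m, angles in rad, forces in N, time in s.
With the tool pointing down it reaches from about 0.4 to 0.85 m from the base axis. Payload 4.4 kg.
Tool frame: the origin (TCP) lies at the very end of the fingers, on their centre line; the grasp point (between the pads) lies robot.pinch_z behind it (robot.pinch_z is the distance from the TCP to the grasp point, in m); x points along the fingers, y is the direction in which the jaws open and shut, and the axes are right-handed (so a half turn about x gives the same grasp; the last joint's range is limited). The gripper opens to 94 mm and grips with 3 to 60 N. Pads are 16 mm wide; open, the fingers measure 119 mm over their backs; the gripper's body (75 mm by 177 mm) begins 78 mm behind the grasp point.
Start: joints at [1.078, 0.628, 0.038, 1.517, -0.027, 0.996, -0.02], TCP at [0.269, -0.592, 0.205] pointing down, gripper open.
Joint ranges: [-3.06, 3.06], [-0.37, 2.12], [-1.25, 1.32], [0.18, 2.47], [-1.1, 4.24], [0.23, 1.98], [-2.94, 2.94]. Speed limits (rad/s): [2.57, 2.57, 3.14, 3.14, 3.14, 3.14, 3.14].

INTERFACE

Orientations are given as a rotation vector (axis times angle).
In Python, from station import robot, viewer gives the robot as it stands.
- The arm moves only by the tool arm_command, never from a script. Its argument "moves" is a list of rows, each a list of 3 entries, a list of its own where there are three numbers: the turn, a rotation vector about the tool's x, y, z in rad, then the shift along the tool's x, y, z in cm, then the opening, from -1 (shut) to 1 (fully open). In form: [[[rx, ry, rz], [x, y, z], claw], ...]. A call has 1 to 20 rows; each row shifts and turns the pose as measured when the row begins, along the tool's axes as they then stand; what a row does not reach is not made up. A row lasts 1/12 s, in which the tool goes at most 41.7 mm and 7.16 degrees, less where a joint would pass 70% of its speed; a pose out of reach is approached as far as the arm can. A call with a gripper value outside its range is refused whole. The fingers move at their own pace and stop on an object; "squeeze" is the grip in N (left out, the last holds). Time passes only in rows, so rows that do not move let the fingers close. It gives the time, the measured TCP pose, the force and the opening at its end, in the units of the state.
- robot.observe(): the state, without advancing time (a new reading comes with each control period).
- viewer.capture(name): name is "scene" or "top" or "wrist"; returns the picture (480x640x3 uint8, red, green, blue); there is no depth.
- viewer.get_calibration(name): a dict with "fx", "fy", "cx", "cy" (pixels), "view" (4x4, takes a point from world to camera coordinates). Camera axes: x right, y up, looking along -z (the intrinsics and any distortion apply to the point x, -y, -z); pixel columns grow to the right and rows downward; lengths in m; the calibration is good to about 2 mm. A picture is of the moment at which its call begins: read the wrist's pose just before it. get_calibration takes no time and is no camera call; for the wrist camera it gives the pose at the moment of the call.
- robot.close_job(): hands the job in, once; it reports no verdict.
The state is a dict: "time_s": time; "joint_pos": joint angles; "qvel": joint speeds; "joint_torque": joint torques, N m; "eef_pos": TCP position; "tcp_rot": TCP orientation; "ft_force": force on the tool from outside, world axes, zero at the start; "torque": the same for the moment, N m; "finger_gap": finger opening in m.
Only numpy, scipy, OpenCV 4.12 (cv2) and the standard library are available. Lean on these libraries where they do the work, as an engineer would, in place of code of your own. Each camera call takes 0.05 s, during which the arm holds its last target. There are 200 camera calls.

TASK

The grey hand knob is off the drive shaft of the specimen stage: turn it so that the flat in its bore matches the flat on the shaft, and slide it fully down onto the shaft's flange. Then wind it clockwise, taking up the free play before the stage starts to move, until the stage's pointer bar stands level with the fin of the index block, and let go of the knob. Move the stage only by its knob, never by pushing it, and leave the other things on the bench where they are.

Things in the scene. Friction and masses are not known exactly. Their poses are not given: they have to be found in the camera images.
- knob: Loose grey 12-sided knob, upright, 54 mm over flats (flat faces at +y and -y), 34 mm high, 0.11 kg. Origin: centre of underside; z up the bore. Through bore 24 mm wide with a flat 6.9 mm from the axis on the +x side; on that side a nose, 12 mm wide, 16 high, sticks out at the foot to 42 mm from the axis. Goes on with its +x within about 5 degrees of the shaft's +x; beyond 20 it jams on the tip.
- shaft: Upright steel D-shaft, 22 mm diameter, 40 mm tall, one flat 6 mm from the axis on its +x side (black line on the flange there); top 2.5 mm chamfered by 2 mm. Origin: on the axis, on the 40 mm flange's top, 68 mm above the bench, where the knob's underside seats (shaft tip then 6 mm proud of the knob). z up. Has 0.30 rad of light free play (start anywhere in it) before it drives the stage.
- stage: Moving stage: black plate 120 x 100 x 12 mm with a glass slide, top 52 mm above the bench; origin at the centre of its underside. After the shaft's play, and up to 0.4 rad of slack in the knob's fit, turning the knob clockwise (from above) moves it 24 mm per rad along its +y against about 0.07 N m. Stays where it is left; end stop 36 mm from the start.
- stage_mark (a point): Tip of the light metal pointer bar (4 mm wide) on top of the stage's +x edge, 56 mm above the bench. Moves with the stage; axes parallel to the base's.
- index: Dark steel index block, 22 x 16 x 12 mm, fixed on the rail of the base's +x edge, 12 to 22 mm from the stage's pointer in the direction of travel. Its light metal fin (4 mm wide) is on the pointer's side. Origin: underside, on the fin's middle line; axes parallel to the base's. Target: stage_mark at y = 0 in this frame.
- stage_base: White fixed casting of the stage, 160 x 300 mm, 30 mm high; origin at the centre of its underside, z up. The stage travels along its +y; the shaft stands at x 0, y -100 mm in a round housing 56 mm wide and high. Apart from the shaft nothing on it is higher than 57 mm.
- dish: Bystander: covered glass dish, 92 mm diameter, 18 mm high; origin at the centre of its underside.
- bottle: Bystander: small amber bottle, 40 mm diameter, about 75 mm high; origin at the centre of its underside.
- tip_box: Bystander: grey and white plastic box, 84 x 124 mm, 58 mm high; origin at the centre of its underside.

How it is judged:
On the way, in this order (a step that is already met when the one before it is completed fails the run):
1. the knob is fully down on the shaft's flange, flat to flat (z of knob in the frame of shaft below 0.003 m and horizontal distance between knob and shaft below 0.003 m and angle between knob's own z axis and vertical below 0.08 rad and angle between the x axis of knob and the x axis of shaft, either way round below 0.35 rad), for 0.1 s.
2. the stage's pointer stands level with the index fin, the knob still seated (all of step 1 and y of stage_mark in the frame of index between -0.004 and 0.004 m), for 0.2 s.
At the end, for the whole second after the job is handed in: The knob sits on the shaft, its underside within 3 mm of the flange, within 3 mm of the axis, upright and turned to the shaft's flat; the stage's pointer is within 4 mm of the index fin's middle line along the travel and at rest; the knob is released and at rest (all of step 2 and linear speed of stage below 0.003 m/s and contact force between the fingers and knob below 0.2 N and linear speed of knob below 0.02 m/s); the robot touches nothing.
It fails at once if the stage is pushed directly by the robot instead of being wound (contact force between any of the fingers, the arm and stage above 2 N).
It fails at once if a bystander is moved by more than 30 mm or tipped (distance of any of dish, bottle, tip_box from where it was at the start of the episode above 0.03 m or angle between any of dish, bottle, tip_box's own z axis and vertical above 0.5 rad).
It also fails if it takes over 58 s, if anything falls off the work surface, if the arm or the gripper's body presses on something with over 40 N, if the wrist force passes 120 N, or if a joint passes its speed limit or range.

## Working session

There is one attempt and no reset: what is moved stays moved. The work goes in short steps, Python scripts to look and compute and a tool call to move; the robot and the scene stay as the last step left them, time stands still between calls to the robot, and variables do not carry over. Pictures are saved under pics/ and viewed, about 8 in all and at most 12, crops included, and the job is handed in when it is done.

Besides the shell and the picture viewer there is one more tool, called after "Call:" by a JSON object that holds its "op" and its "data". arm_command: Moves the arm, as the interface text tells. Its arguments: {"type":"object","properties":{"moves":{"type":"array"},"squeeze":{"type":"number"}},"required":["moves"]}

```bash
ls; mkdir -p pics
python3 - <<'E'
from station import robot, viewer
import cv2,numpy as np
s=robot.observe(); print(s, robot.pinch_z)
for n in("scene","top"):
    im=viewer.capture(n); cv2.imwrite(f"pics/{n}0.png",im[:,:,::-1]); print(n,viewer.get_calibration(n))
E
```

```text
pics
{'time_s': 0.0, 'joint_pos': array([ 1.07820665,  0.62930539,  0.0384535 ,  1.5183429 , -0.02698673,
        0.99630179, -0.02003996]), 'qvel': array([-0.00081459,  0.00148615, -0.00017075,  0.000664  ,  0.00209236,
        0.00116933, -0.00193457]), 'joint_torque': array([-5.21351342e-05, -5.49724674e+01,  1.14273101e+00, -1.86634004e+01,
       -5.24015073e-02,  2.35627155e-02,  1.37042111e-04]), 'eef_pos': array([ 0.26881303, -0.59109031,  0.20458877]), 'tcp_rot': array([ 1.98597902,  0.43221871, -1.98684916]), 'ft_force': array([-0.29654686,  0.3130956 , -0.15439024]), 'torque': array([ 0.00920863, -0.02930466, -0.01238799]), 'finger_gap': 0.09420305391771909} 0.0188
scene {'fx': 605.4350367890112, 'fy': 605.4350367890112, 'cx': 313.442657256488, 'cy': 225.6896870649296, 'view': array([[-0.87660723,  0.48090849, -0.01693478,  0.442309  ],
       [-0.29944103, -0.517601  ,  0.80151374,  0.13855844],
       [ 0.3766893 ,  0.70768371,  0.59773651, -1.57167613],
       [ 0.        ,  0.        ,  0.        ,  1.        ]])}
top {'fx': 477.60632302222956, 'fy': 477.60632302222956, 'cx': 313.95808140450674, 'cy': 241.40748152456177, 'view': array([[-0.01907185, -0.99962312, -0.0197455 ,  0.08878303],
       [ 0.99200412, -0.02138338,  0.12438078, -0.5294094 ],
       [-0.12475613, -0.01721545,  0.99203807, -1.14207007],
       [ 0.        ,  0.        ,  0.        ,  1.        ]])}
```

View pics/top0.png

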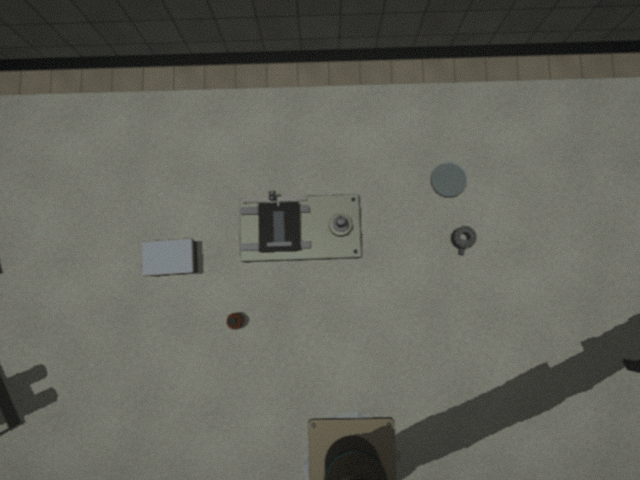

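View pics/scene0.png

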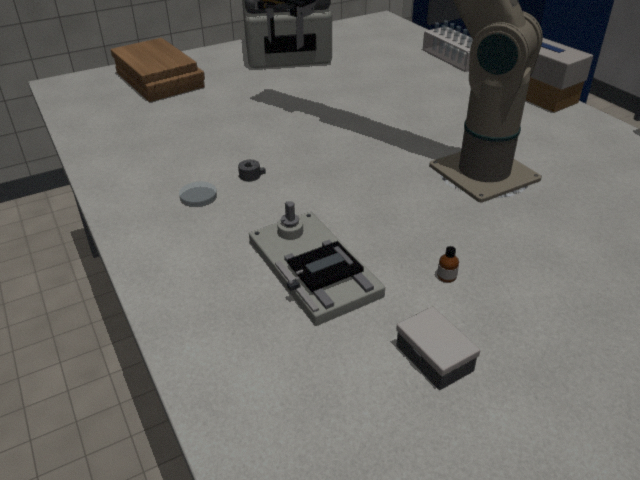

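The top view shows the knob at about (463,237), its nose toward (461,252). The shaft is at (341,224), the stage at (280,227) and the index at (274,196). The scene view agrees.

```bash
cat > h.py <<'E'
from station import robot, viewer
import cv2,numpy as np
from scipy.spatial.transform import Rotation as R
def cast(c,uv,z):
    uv=np.atleast_2d(uv).astype(float); V=c["view"]; 
    d=np.c_[(uv[:,0]-c["cx"])/c["fx"],-(uv[:,1]-c["cy"])/c["fy"],-np.ones(len(uv))]@V[:3,:3]
    o=-V[:3,:3].T@V[:3,3]; return o+d*((z-o[2])/d[:,2])[:,None]
def proj(c,p):
    q=np.atleast_2d(p)@c["view"][:3,:3].T+c["view"][:3,3]
    return np.c_[c["cx"]-c["fx"]*q[:,0]/q[:,2],c["cy"]+c["fy"]*q[:,1]/q[:,2]]
def pose():
    s=robot.observe(); return s["eef_pos"],R.from_rotvec(s["tcp_rot"]).as_matrix(),s
def to_tool(target):  # cm shift in tool axes
    p,M,s=pose(); return M.T@(np.array(target)-p)*100
E
python3 - <<'E'
from h import *
c=viewer.get_calibration("top")
for n,uv,z in [("knobtop",(463,237),.034),("nose",(461,252),.016),("shafttip",(341,222),.108),("base TL",(241,202),.03),("base BL",(242,261),.03),("TR",(360,195),.03),("BR",(360,258),.03),("index",(274,196),.04)]: print(n,cast(c,uv,z)[0].round(3))
p,M,s=pose(); print(p,M.round(3))
w=viewer.get_calibration("wrist"); V=w["view"]; print("cam rel tool",(M.T@(-V[:3,:3].T@V[:3,3]-p)).round(3),(V[:3,:3]@M).round(3),w["fx"],w["cx"],w["cy"])
E
```

```text
knobtop [ 0.534 -0.287  0.034]
nose [ 0.499 -0.286  0.016]
shafttip [0.566 0.013 0.108]
base TL [0.635 0.259 0.03 ]
base BL [0.487 0.256 0.03 ]
TR [ 0.646 -0.039  0.03 ]
BR [ 0.488 -0.034  0.03 ]
index [0.646 0.175 0.04 ]
[ 0.26882912 -0.59114118  0.20467105] [[-0.001  0.414 -0.91 ]
 [ 0.002 -0.91  -0.414]
 [-1.    -0.002  0.   ]]
cam rel tool [-0.18  -0.001 -0.079] [[ 0.001  1.    -0.001]
 [ 0.267 -0.001 -0.964]
 [-0.964  0.    -0.267]] 354.2651912993752 320.025397199226 241.87259402334607
```

Run:
```python
from h import *
a=cv2.imread("pics/top0.png")[200:250,315:367]; b=cv2.imread("pics/scene0.png")[190:250,260:322]
f=lambda i:cv2.resize(i,(400,400),interpolation=cv2.INTER_CUBIC)
cv2.imwrite("pics/c0.png",np.clip(np.hstack([f(a),f(b)])*1.5,0,255).astype(np.uint8))
print(to_tool([.534,-.287,.15]))
```

```text
[  5.49495511 -16.70170529 -36.72767739]
```

View pics/c0.png

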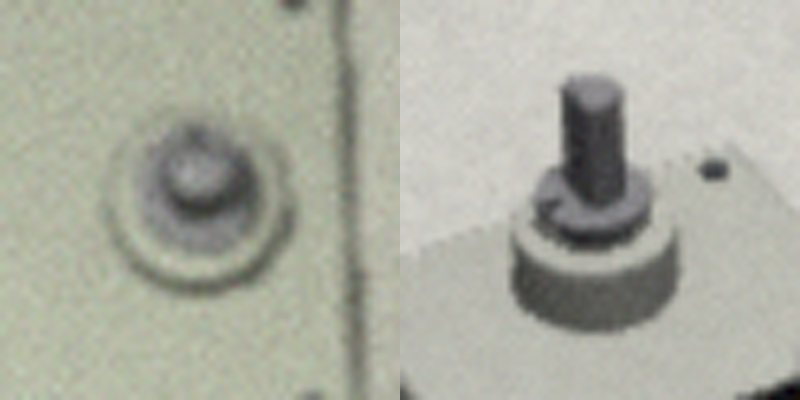

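The crop shows the black flange line at (195,130) in the left half, so the shaft's +x is near world +x. The knob's nose points to -x, so the plan is to grip its y faces, turn it about 180° CCW and then wind clockwise.

Call:
{"op": "arm_command", "data": {"moves": [[[0.092,0,0],[0,0,0],1],[[0.092,0,0],[0,0,0],1],[[0.092,0,0],[0,0,0],1],[[0.092,0,0],[0,0,0],1],[[0.092,0,0],[0,0,0],1],[[0,0,0],[0.45,-2.6,-2.1],1],[[0,0,0],[0.45,-2.6,-2.1],1],[[0,0,0],[0.45,-2.6,-2.1],1],[[0,0,0],[0.45,-2.6,-2.1],1],[[0,0,0],[0.45,-2.6,-2.1],1],[[0,0,0],[0.45,-2.6,-2.1],1],[[0,0,0],[0.45,-2.6,-2.1],1],[[0,0,0],[0.45,-2.6,-2.1],1],[[0,0,0],[0.45,-2.6,-2.1],1],[[0,0,0],[0.45,-2.6,-2.1],1],[[0,0,0],[0.45,-2.6,-2.1],1],[[0,0,0],[0.45,-2.6,-2.1],1],[[0,0,0],[0,0,0],1]]}}

```text
time_s: 1.6
eef_pos: [0.544, -0.2795, 0.1385]
tcp_rot: [-2.169, 0.061, 2.197]
ft_force: [0.8, 1.3, -0.1]
finger_gap: 0.0936
```

Run:
```python
from h import *
p,M,s=pose(); c=viewer.get_calibration("wrist"); im=viewer.capture("wrist")
np.savez("w1.npz",im=im); cv2.imwrite("pics/w1.png",im[:,:,::-1]); print(p,M.round(3),s["joint_pos"].round(2)); print(proj(c,[.534,-.287,.034]))
import pickle; pickle.dump(c,open("w1.pkl","wb"))
```

```text
[ 0.54396935 -0.27949698  0.13854491] [[-0.012 -0.066 -0.998]
 [ 0.011 -0.998  0.066]
 [-1.    -0.01   0.013]] [ 0.32  0.66  0.18  1.68 -0.15  0.82 -1.07]
[[332.63924661 250.30137099]]
```

View pics/w1.png

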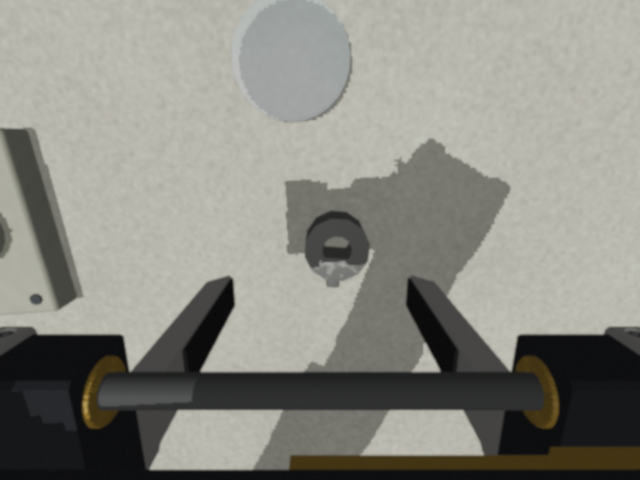

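The wrist view shows the knob at about (337,245) and its nose at (333,283), pointing down the image (-x). I'll zoom in on it.

Run:
```python
from h import *
im=cv2.imread("pics/w1.png")[200:295,285:390]
cv2.imwrite("pics/c1.png",np.clip(cv2.resize(im,None,fx=6,fy=6,interpolation=cv2.INTER_CUBIC)*1.8,0,255).astype(np.uint8))
```

```text
(no output)
```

View pics/c1.png

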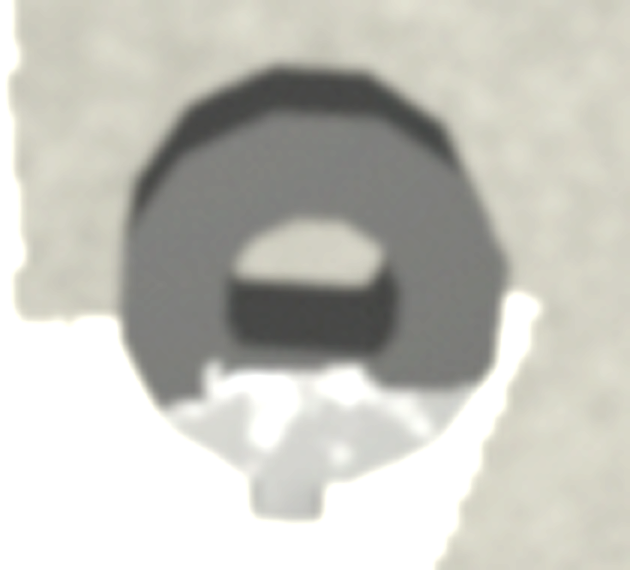

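The zoom shows the top face centred at about (313,296) in the crop, the bore flat on the lower side, and the nose at (287,505).

Run:
```python
from h import *
import pickle; c=pickle.load(open("w1.pkl","rb"))
g=lambda x,y,z:cast(c,(285+(x+.5)/6-.5,200+(y+.5)/6-.5),z)[0]
k=g(313,296,.034); n=g(287,518,.016)
print(k,n,np.hypot(*(n-k)[:2]),"nose yaw",np.degrees(np.arctan2(*(n-k)[1::-1])))
for a,b,z in [((270,110),(390,122),.034),((240,472),(360,482),.034),((235,345),(385,353),.034),((122,290),(505,310),.034)]:
    d=g(*b,z)-g(*a,z); print("edge yaw",np.degrees(np.arctan2(d[1],d[0])),np.linalg.norm(d))
print(np.linalg.norm(g(313,110,.034)-g(313,478,.034)))
p,M,s=pose(); print(to_tool([k[0],k[1],.006]),np.degrees(np.arctan2(M[1,1],M[0,1])))
```

```text
[ 0.5349993  -0.29049967  0.034     ] [ 0.494019   -0.28499131  0.016     ] 0.0413488429126111 nose yaw 172.3444890734401
edge yaw -99.46338093701888 0.016426576753738507
edge yaw -98.63436251567042 0.01723853088216399
edge yaw -96.78106592043817 0.021108877799637795
edge yaw -96.70792051807705 0.053528178318127596
0.05378345678940786
[13.28099355  0.92333197  0.38960033] -93.93759628338321
```

Call:
{"op": "arm_command", "data": {"moves": [[[0.07,0.013,0.01],[0,0,0],1],[[0,0,0],[2.5,0.3,0.1],1],[[0,0,0],[2.5,0.3,0.1],1],[[0,0,0],[2,0.2,0.1],1],[[0,0,0],[0,0,0],1]]}}

```text
time_s: 2.07
eef_pos: [0.5353, -0.2948, 0.0676]
tcp_rot: [-2.149, 0.163, 2.152]
ft_force: [-0.5, 0.6, -0.0]
finger_gap: 0.0942
```

Run:
```python
from h import *
p,M,s=pose(); print(M.round(4),to_tool([.535,-.2905,.006]),np.degrees(np.arctan2(M[1,1],M[0,1])))
```

```text
[[-2.000e-03 -1.427e-01 -9.898e-01]
 [-8.000e-03 -9.897e-01  1.427e-01]
 [-1.000e+00  8.200e-03  9.000e-04]] [ 6.15460157 -0.47409947  0.08162709] -98.20370488918316
```

Call:
{"op": "arm_command", "data": {"moves": [[[0,0.001,-0.008],[1.5,-0.4,0.05],1],[[0,0,0],[1.5,0,0],1],[[0,0,0],[1.5,0,0],1],[[0,0,0],[1.2,0,0],1],[[0,0,0],[0,0,0],1]]}}

```text
time_s: 2.48
eef_pos: [0.5327, -0.2975, 0.0116]
tcp_rot: [-2.145, 0.166, 2.145]
ft_force: [-0.0, 0.7, 0.7]
finger_gap: 0.0944
```

Run:
```python
from h import *
p,M,s=pose(); print(p,M.round(4),to_tool([.535,-.2905,.006]),np.degrees(np.arctan2(M[1,1],M[0,1])))
```

```text
[ 0.53271634 -0.29745287  0.01160727] [[ 1.000e-04 -1.500e-01 -9.887e-01]
 [-3.900e-03 -9.887e-01  1.500e-01]
 [-1.000e+00  3.800e-03 -7.000e-04]] [ 0.55804191 -0.72381487 -0.12112241] -98.6252470673411
```

Call:
{"op": "arm_command", "data": {"moves": [[[-0.01,0,-0.004],[0,-0.7,-0.1],1],[[0,0,0],[0.5,0,0],1],[[0,0,0],[0,0,0],1]]}}

```text
time_s: 2.73
eef_pos: [0.5352, -0.292, 0.0083]
tcp_rot: [-2.151, 0.153, 2.146]
ft_force: [0.0, 0.5, 0.5]
finger_gap: 0.0941
```

Run:
```python
from h import *
p,M,s=pose(); print(p,M.round(4),to_tool([.535,-.2905,.006]),np.degrees(np.arctan2(M[1,1],M[0,1])))
```

```text
[ 0.53523317 -0.29199323  0.00830918] [[ 2.300e-03 -1.408e-01 -9.900e-01]
 [-1.200e-03 -9.900e-01  1.408e-01]
 [-1.000e+00  9.000e-04 -2.500e-03]] [ 0.23068021 -0.14475742  0.04467558] -98.09269656860148
```

Call:
{"op": "arm_command", "data": {"moves": [[[0,-0.002,0],[0.1,-0.1,0],1],[[0,0,0],[0,0,0],-1],[[0,0,0],[0,0,0],-1],[[0,0,0],[0,0,0],-1],[[0,0,0],[0,0,0],-1],[[0,0,0],[0,0,0],-1],[[0,0,0],[0,0,0],-1],[[0,0,0],[0,0,0],-1],[[0,0,0],[0,0,0],-1]], "squeeze": 25}}

```text
time_s: 3.48
eef_pos: [0.5375, -0.2914, 0.01]
tcp_rot: [-2.155, 0.154, 2.145]
ft_force: [0.1, 0.8, 0.3]
finger_gap: 0.0537
```

Run:
```python
from h import *
p,M,s=pose(); print(p,M.round(4),np.degrees(np.arctan2(M[1,1],M[0,1])),s["finger_gap"])
```

```text
[ 0.53753022 -0.29143989  0.00998748] [[ 0.0044 -0.1398 -0.9902]
 [-0.003  -0.9902  0.1398]
 [-1.      0.0024 -0.0048]] -98.03823350610256 0.05365700232894575
```

Call:
{"op": "arm_command", "data": {"moves": [[[0,0,0],[-2,0,0],-1],[[0,0,0],[-3.4,0,0],-1],[[0,0,0],[-3.4,0,0],-1],[[0,0,0],[-3.4,0,0],-1],[[0,0,0],[-3.4,0,0],-1],[[0,0,0],[-3.4,0,0],-1],[[0,0,0],[0,-3.3,0.5],-1],[[0,0,0],[0,-3.3,0.5],-1],[[0,0,0],[0,-3.3,0.5],-1],[[0,0,0],[0,-3.3,0.5],-1],[[0,0,0],[0,-3.3,0.5],-1],[[0,0,0],[0,-3.3,0.5],-1],[[0,0,0],[0,-3.3,0.5],-1],[[0,0,0],[0,-3.3,0.5],-1],[[0,0,0],[0,-3.3,0.5],-1],[[0,0,0],[0,0,0],-1]]}}

```text
time_s: 4.82
eef_pos: [0.5306, 0.0195, 0.2052]
tcp_rot: [-2.142, 0.163, 2.145]
ft_force: [0.8, 0.2, -1.0]
finger_gap: 0.0534
```

Run:
```python
from h import *
p,M,s=pose(); c=viewer.get_calibration("wrist"); im=viewer.capture("wrist")
cv2.imwrite("pics/w2.png",np.clip(im[:,:,::-1]*1.5,0,255).astype(np.uint8)); print(p,M.round(3),s["finger_gap"]); print(proj(c,[.566,.013,.108]))
import pickle; pickle.dump((c,p,M),open("w2.pkl","wb"))
```

```text
[0.53062619 0.01954073 0.20522316] [[-0.002 -0.15  -0.989]
 [-0.001 -0.989  0.15 ]
 [-1.     0.001  0.001]] 0.053366560224335745
[[323.16247666 198.97759641]]
```

View pics/w2.png

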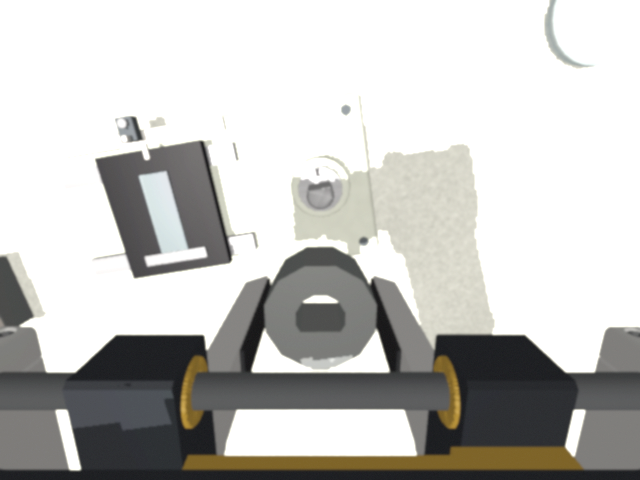

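The view shows the shaft at (320,190), the pointer at (146,153), the index at (128,128) and the held knob's top at about (320,309). I'll take a fresh picture and compose zoomed crops.

Run:
```python
from h import *
p,M,s=pose(); c=viewer.get_calibration("wrist"); im=viewer.capture("wrist")[:,:,::-1]
import pickle; pickle.dump((c,p,M,im.copy()),open("w3.pkl","wb"))
def f(x,y,w,h,k,g=1): return np.clip(cv2.resize(im[y:y+h,x:x+w],None,fx=k,fy=k,interpolation=cv2.INTER_CUBIC)*g,0,255).astype(np.uint8)
top=np.hstack([f(290,150,62,62,6),f(100,105,70,62,6)])  # 372, 420 wide
bot=np.hstack([f(260,240,120,110,2,1.5)])
bot=cv2.copyMakeBorder(bot,0,0,0,top.shape[1]-bot.shape[1],cv2.BORDER_CONSTANT)
cv2.imwrite("pics/c3.png",np.vstack([top,bot])); print(p)
```

```text
[0.53057166 0.01578356 0.20528939]
```

View pics/c3.png

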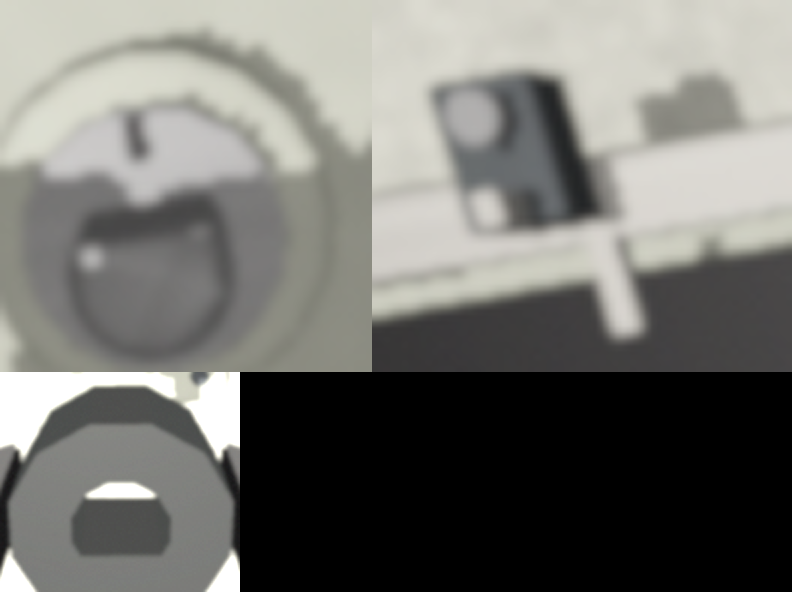

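The crops show:
- **Shaft:** the D tip is centred at about (150,277), with the line running from (130,115) to (140,155).
- **Pointer and fin:** the pointer bar's end is at (605,225) and the index fin at (489,208).
- **Knob:** the top face's far edge has its middle at (121,424).

Run:
```python
from h import *
import pickle; c,p,M,im=pickle.load(open("w3.pkl","rb"))
g=lambda x,y,z,ox=290,oy=150,k=6:cast(c,(ox+(x+.5)/k-.5,oy+(y+.5)/k-.5),z)[0]
yaw=lambda d:np.degrees(np.arctan2(d[1],d[0]))
a=g(150,277,.1055); print("axis",a, "width",np.linalg.norm(g(70,277,.1055)-g(230,277,.1055)))
li,lo=g(140,157,.068),g(129,113,.068); print("line",li,lo,"yaw",yaw(lo-li),yaw(lo-a),yaw(li-a),"r",np.hypot(*(lo-a)[:2]))
print("flange L R T",g(20,235,.068),g(290,235,.068),g(160,100,.068))
print("flat edge",yaw(g(88,236,.108)-g(212,222,.108))-90)
for z in(.042,.050,.056): print("fin",z,g(489-372,208,z,100,105))
print("ptr",g(603-372,222,.056,100,105),g(628-372,335,.056,100,105))
t=p[2]+.024; e=g(121,424-372,t,260,240,2); k=e+M[:,2]*.027
print("knob centre",k,"in tool",M.T@(k-p),"edges width",np.linalg.norm(g(8,145,t,260,240,2)-g(235,145,t,260,240,2)))
c2=viewer.get_calibration("top"); print(proj(c2,np.r_[a[:2],.108]))
```

```text
axis [0.56910183 0.0152595  0.1055    ] width 0.021055781987740958
line [0.58154015 0.01522553 0.068     ] [0.58805529 0.015819   0.068     ] yaw 5.2047814354529365 1.690870472815679 -0.15647771376876282 r 0.018961713132005512
flange L R T [0.57296042 0.03462595 0.068     ] [ 0.56686674 -0.00499879  0.068     ] [0.58920755 0.01105066 0.068     ]
flat edge -2.330272851955101
fin 0.042 [0.63966431 0.18847562 0.042     ]
fin 0.05 [0.63892921 0.18421291 0.05      ]
fin 0.056 [0.63837788 0.18101587 0.056     ]
ptr [0.63388627 0.16490641 0.056     ] [0.61746755 0.16590232 0.056     ]
knob centre [0.52717198 0.01766088 0.22931617] in tool [-0.02402833 -0.00124172  0.00366953] edges width 0.05474055018168523
[[340.09793944 220.57571522]]
```

Call:
{"op": "arm_command", "data": {"moves": [[[-0.12,0,0],[0,0,0],-1],[[-0.12,0,0],[0,0,0],-1],[[-0.12,0,0],[0,0,0],-1],[[-0.12,0,0],[0,0,0],-1],[[-0.12,0,0],[0,0,0],-1],[[-0.12,0,0],[0,0,0],-1],[[-0.12,0,0],[0,0,0],-1],[[-0.12,0,0],[0,0,0],-1],[[-0.12,0,0],[0,0,0],-1],[[-0.12,0,0],[0,0,0],-1],[[-0.12,0,0],[0,0,0],-1],[[-0.12,0,0],[0,0,0],-1],[[-0.12,0,0],[0,0,0],-1],[[-0.12,0,0],[0,0,0],-1],[[-0.12,0,0],[0,0,0],-1],[[-0.12,0,0],[0,0,0],-1],[[-0.12,0,0],[0,0,0],-1],[[-0.12,0,0],[0,0,0],-1],[[-0.12,0,0],[0,0,0],-1],[[-0.12,0,0],[0,0,0],-1]]}}

```text
time_s: 6.58
eef_pos: [0.5256, -0.0386, 0.2025]
tcp_rot: [0.633, 1.464, -0.687]
ft_force: [0.3, -0.1, -1.2]
finger_gap: 0.0538
```

```bash
cat > st.py <<'E'
from h import *
import sys
KY,KZ=-.0006,.003
def st(zbot=None,yaw=1.5,ax=(.569,.015)):
    p,M,s=pose(); k=p+M@[.010,KY,KZ]
    w=np.degrees(np.arctan2(M[1,2],M[0,2])); d=(yaw-w+180)%360-180
    x=M[:,0]; e=M.T@(np.array([0,0,-1])-x)
    print("t",round(s["time_s"],2),"tcp",p.round(4),"knob",k.round(4),"yaw",w.round(2),"turn_x",np.radians(-d).round(3),"tilt fix wy,wz",(-e[2]).round(4),e[1].round(4))
    print("shift",(M.T@(np.array([*ax,zbot if zbot else k[2]])-k)*100).round(2),"F",s["ft_force"].round(1),"T",s["torque"].round(2),"gap",round(s["finger_gap"],4),"j",s["joint_pos"].round(2))
if __name__=="__main__": st(float(sys.argv[1]) if len(sys.argv)>1 else None)
E
python3 st.py
```

```text
t 6.58 tcp [ 0.5256 -0.0386  0.2025] knob [ 0.5271 -0.0416  0.1926] yaw -48.44 turn_x -0.872 tilt fix wy,wz 0.0172 0.0289
shift [-0.22  6.89 -1.45] F [ 0.3 -0.1 -1.2] T [ 0.01 -0.14  0.02] gap 0.0538 j [ 0.29  0.49 -0.43  1.85  0.29  0.88  0.44]
```

Call:
{"op": "arm_command", "data": {"moves": [[[-0.11,0.004,0.006],[0,0,0],-1],[[-0.11,0.004,0.006],[0,0,0],-1],[[-0.11,0.003,0.006],[0,0,0],-1],[[-0.11,0,0],[0,0,0],-1],[[-0.11,0,0],[0,0,0],-1],[[-0.11,0,0],[0,0,0],-1],[[-0.11,0,0],[0,0,0],-1],[[-0.06,0,0],[0,0,0],-1],[[0,0,0],[0,0,0],-1]]}}

```text
time_s: 7.33
eef_pos: [0.5214, -0.0645, 0.1995]
tcp_rot: [-0.015, 1.585, -0.02]
ft_force: [0.4, -0.1, -1.3]
finger_gap: 0.0538
```

```bash
python3 st.py .15
```

```text
t 7.33 tcp [ 0.5214 -0.0645  0.1995] knob [ 0.5242 -0.0654  0.1895] yaw -0.18 turn_x -0.029 tilt fix wy,wz -0.0144 0.022
shift [3.71 8.13 4.51] F [ 0.4 -0.1 -1.3] T [ 0.09 -0.12 -0.02] gap 0.0538 j [ 0.5   0.53 -0.66  1.85  0.43  0.92  1.2 ]
```

Call:
{"op": "arm_command", "data": {"moves": [[[-0.015,-0.007,0.011],[0,2,1.1],-1],[[-0.01,-0.007,0.011],[0.5,2,1.1],-1],[[0,0,0],[1,2,1.1],-1],[[0,0,0],[1,2,1.1],-1],[[0,0,0],[0.5,0,0],-1],[[0,0,0],[0,0,0],-1]]}}

```text
time_s: 7.83
eef_pos: [0.5656, 0.003, 0.1654]
tcp_rot: [0.002, 1.574, -0.014]
ft_force: [-0.3, -0.5, -1.3]
finger_gap: 0.0538
```

```bash
python3 st.py .115
```

```text
t 7.83 tcp [0.5656 0.003  0.1654] knob [0.5686 0.0023 0.1554] yaw -0.59 turn_x -0.036 tilt fix wy,wz -0.0027 0.0075
shift [4.03 1.3  0.04] F [-0.3 -0.5 -1.3] T [ 0.03 -0.1   0.01] gap 0.0538 j [ 0.34  0.62 -0.63  1.79  0.47  0.89  1.06]
```

Call:
{"op": "arm_command", "data": {"moves": [[[-0.036,-0.003,0.0075],[0,0.7,0],-1],[[0,0,0],[0,0.6,0],-1],[[0,0,0],[1,0.1,0],-1],[[0,0,0],[1,0,0],-1],[[0,0,0],[1,0,0],-1],[[0,0,0],[0,0,0],-1]]}}

```text
time_s: 8.33
eef_pos: [0.5645, 0.0117, 0.1333]
tcp_rot: [-0.018, 1.57, 0.013]
ft_force: [-0.1, -0.1, -0.0]
finger_gap: 0.0537
```

```bash
python3 st.py .113
```

```text
t 8.33 tcp [0.5645 0.0117 0.1333] knob [0.5675 0.0111 0.1233] yaw 1.12 turn_x -0.007 tilt fix wy,wz 0.0003 0.0033
shift [1.03 0.39 0.16] F [-0.1 -0.1 -0. ] T [ 0.08 -0.09 -0.03] gap 0.0537 j [ 0.31  0.66 -0.61  1.82  0.51  0.82  1.04]
```

Call:
{"op": "arm_command", "data": {"moves": [[[-0.007,0,0.003],[0.2,0.45,0.2],-1],[[0,0,0],[0.3,0,0],-1],[[0,0,0],[0.2,0,0],-1],[[0,0,0],[0,0,0],-1]]}}

```text
time_s: 8.67
eef_pos: [0.5661, 0.0159, 0.1245]
tcp_rot: [-0.021, 1.572, 0.02]
ft_force: [-0.1, -0.1, -0.5]
finger_gap: 0.0538
```

```bash
python3 st.py .113
python3 - <<'E'
from h import *
import pickle
p,M,s=pose(); c=viewer.get_calibration("wrist"); cs=viewer.get_calibration("scene")
im=viewer.capture("wrist")[:,:,::-1]; sc=viewer.capture("scene")[:,:,::-1]
pickle.dump((c,p,M,im.copy()),open("w4.pkl","wb"))
q=proj(cs,[.569,.015,.11])[0].astype(int); cr=sc[q[1]-40:q[1]+40,q[0]-40:q[0]+40]
a=cv2.resize(im,(800,600))[0:600,200:600]; b=cv2.resize(cr,(400,400),interpolation=cv2.INTER_CUBIC); b=cv2.copyMakeBorder(b,0,200,0,0,cv2.BORDER_CONSTANT)
cv2.imwrite("pics/w4.png",np.clip(np.hstack([a,b])*1.4,0,255).astype(np.uint8)); print(q,proj(c,[.569,.015,.108]))
E
```

```text
t 8.67 tcp [0.5661 0.0159 0.1245] knob [0.5691 0.0154 0.1145] yaw 1.5 turn_x 0.0 tilt fix wy,wz -0.0014 0.0003
shift [ 0.15 -0.04 -0.01] F [-0.1 -0.1 -0.5] T [ 0.05 -0.16 -0.01] gap 0.0538 j [ 0.3   0.68 -0.6   1.82  0.52  0.8   1.03]
[289 202] [[315.96511132 283.94360014]]
```

View pics/w4.png

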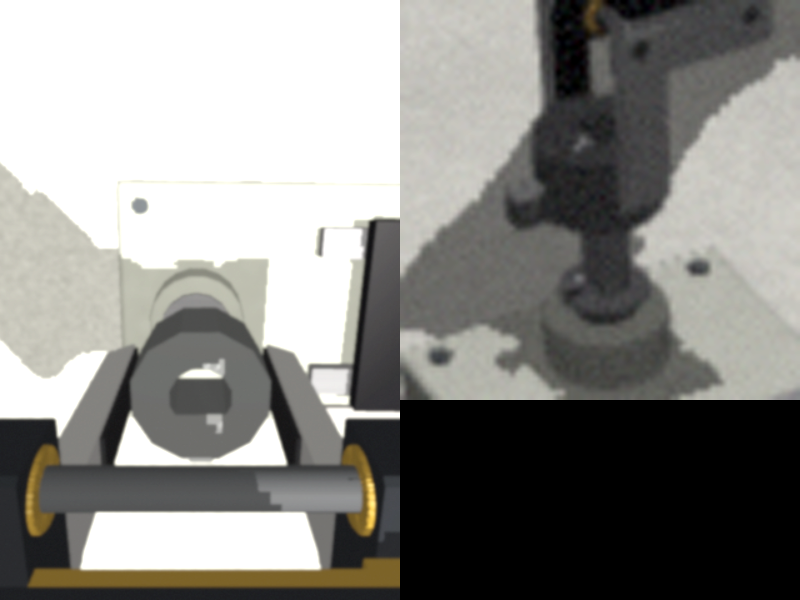

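The wrist and scene views show the knob just above the shaft, with its nose toward the line side. In the scene crop the knob body spans about x=533 to 667 at most and the shaft 583 to 632. I'll check the numeric alignment.

Run:
```python
from h import *
import pickle; c,p,M,im=pickle.load(open("w4.pkl","rb"))
t=p[2]+.024
gt=lambda x,y,z:cast(c,((200+x+.5)/1.25-.5,(y+.5)/1.25-.5),z)[0]
top,bot,L,R_=gt(202,332,t),gt(202,459,t),gt(131,395,t),gt(271,390,t)
print("top/bot",top,bot,"len",np.linalg.norm(top-bot),"mid",(top+bot)/2,"LRmid",(L+R_)/2)
k=(top+bot)/2; print("in tool",M.T@(k-p))
cs=viewer.get_calibration("scene"); a=np.arange(12)*np.pi/6+np.pi/12+np.radians(1.5); r=.027/np.cos(np.pi/12)
o=np.array([289-40,202-40])
for n,(x,y,z,r) in dict(knobtop=(.569,.0154,t,r),shaftmid=(.569,.015,.095,.011),flange=(.569,.015,.068,.02)).items():
    q=(proj(cs,np.c_[x+r*np.cos(a),y+r*np.sin(a),0*a+z])-o)*5; print(n,q.min(0),q.max(0))
```

```text
top/bot [0.5431911  0.01738638 0.14854601] [0.5974091  0.01890012 0.14854601] len 0.05423912840626612 mid [0.5703001  0.01814325 0.14854601] LRmid [0.56789811 0.01764727 0.14854601]
in tool [-0.02400656  0.00211398  0.0042598 ]
knobtop [132.28304648  92.4040414 ] [263.20270309 164.13128501]
shaftmid [177.67070191 218.30651273] [227.88399667 247.20329854]
flange [160.13980928 257.63849865] [250.29355413 310.74603375]
```

```bash
sed -i 's/KY,KZ=.*/KY,KZ=0,.0033/; s/ax=(.569,.015)/ax=(.569,.0138)/' st.py; python3 st.py .104
```

```text
t 8.77 tcp [0.5662 0.0158 0.125 ] knob [0.5695 0.0159 0.1149] yaw 1.5 turn_x -0.0 tilt fix wy,wz -0.0009 0.0004
shift [ 1.09 -0.21 -0.06] F [-0.9 -1.  -1.3] T [ 0.07 -0.13  0.05] gap 0.0539 j [ 0.3   0.68 -0.6   1.82  0.52  0.8   1.03]
```

Call:
{"op": "arm_command", "data": {"moves": [[[0,0,0],[0.2,-0.2,-0.05],-1],[[0,0,0],[0.3,0,0],-1],[[0,0,0],[0.3,0,0],-1],[[0,0,0],[0.2,0,0],-1],[[0,0,0],[0,0,0],-1]]}}

```text
time_s: 9.18
eef_pos: [0.5661, 0.0135, 0.1148]
tcp_rot: [-0.021, 1.57, 0.02]
ft_force: [-1.1, -0.9, -1.2]
finger_gap: 0.0537
```

```bash
python3 st.py .09
```

```text
t 9.18 tcp [0.5661 0.0135 0.1148] knob [0.5694 0.0136 0.1048] yaw 1.47 turn_x -0.001 tilt fix wy,wz 0.0004 0.0007
shift [ 1.48  0.03 -0.04] F [-1.1 -0.9 -1.2] T [0.2  0.01 0.02] gap 0.0537 j [ 0.3   0.69 -0.59  1.83  0.53  0.78  1.02]
```

Call:
{"op": "arm_command", "data": {"moves": [[[0,0,0],[0.3,0.03,-0.03],-1],[[0,0,0],[0.3,0,0],-1],[[0,0,0],[0.3,0,0],-1],[[0,0,0],[0.3,0,0],-1],[[0,0,0],[0,0,0],-1]]}}

```text
time_s: 9.6
eef_pos: [0.5656, 0.0138, 0.1014]
tcp_rot: [-0.021, 1.571, 0.02]
ft_force: [-0.9, -0.0, -1.9]
finger_gap: 0.0539
```

```bash
python3 st.py .068
```

```text
t 9.6 tcp [0.5656 0.0138 0.1014] knob [0.5689 0.0138 0.0914] yaw 1.48 turn_x -0.0 tilt fix wy,wz 0.0001 0.0007
shift [ 2.34 -0.    0.01] F [-0.9 -0.  -1.9] T [ 0.04 -0.11 -0.01] gap 0.0539 j [ 0.29  0.71 -0.58  1.84  0.55  0.76  1.01]
```

It's on the shaft with no force, so I'll keep sliding.

Call:
{"op": "arm_command", "data": {"moves": [[[0,0,0],[0.35,0,0],-1],[[0,0,0],[0.35,0,0],-1],[[0,0,0],[0.35,0,0],-1],[[0,0,0],[0.35,0,0],-1],[[0,0,0],[0.35,0,0],-1],[[0,0,0],[0.2,0,0],-1],[[0,0,0],[0,0,0],-1]]}}

```text
time_s: 10.18
eef_pos: [0.5656, 0.0138, 0.0794]
tcp_rot: [-0.021, 1.571, 0.02]
ft_force: [-0.5, 0.7, -1.3]
finger_gap: 0.054
```

```bash
python3 st.py .068
```

```text
t 10.18 tcp [0.5656 0.0138 0.0794] knob [0.5689 0.0138 0.0694] yaw 1.48 turn_x -0.0 tilt fix wy,wz -0.0003 0.0006
shift [ 0.14 -0.    0.01] F [-0.5  0.7 -1.3] T [ 0.01 -0.16 -0.04] gap 0.054 j [ 0.28  0.74 -0.56  1.86  0.57  0.71  0.99]
```

Call:
{"op": "arm_command", "data": {"moves": [[[0,0,0],[0.15,0,0],-1],[[0,0,0],[0.15,0,0],-1],[[0,0,0],[0.15,0,0],-1],[[0,0,0],[0.1,0,0],-1]]}}

```text
time_s: 10.52
eef_pos: [0.5659, 0.0139, 0.0779]
tcp_rot: [-0.023, 1.57, 0.017]
ft_force: [-2.8, -0.9, 3.6]
finger_gap: 0.0539
```

```bash
python3 st.py .068
```

```text
t 10.52 tcp [0.5659 0.0139 0.0779] knob [0.5692 0.014  0.0679] yaw 1.46 turn_x -0.001 tilt fix wy,wz 0.0012 0.0033
shift [-0.01 -0.02 -0.02] F [-2.8 -0.9  3.6] T [ 0.06  0.32 -0.01] gap 0.0539 j [ 0.27  0.74 -0.55  1.86  0.58  0.71  0.98]
```

Seated: underside at about 0.068, with light contact. Next I wind clockwise in small steps.

Call:
{"op": "arm_command", "data": {"moves": [[[0.06,0,0],[0,0.02,0],-1],[[0.06,0,0],[0,0.02,0],-1],[[0.06,0,0],[0,0.02,0],-1],[[0,0,0],[0,0,0],-1]]}}

```text
time_s: 10.85
eef_pos: [0.5661, 0.0146, 0.0791]
tcp_rot: [0.125, 1.564, -0.13]
ft_force: [0.0, 0.5, -1.5]
finger_gap: 0.0538
```

```bash
python3 st.py .068
```

```text
t 10.85 tcp [0.5661 0.0146 0.0791] knob [0.5694 0.014  0.0691] yaw -9.31 turn_x -0.189 tilt fix wy,wz 0.0031 0.003
shift [ 0.11 -0.03 -0.03] F [ 0.   0.5 -1.5] T [ 0.1  -0.08  0.01] gap 0.0538 j [ 0.24  0.73 -0.5   1.86  0.53  0.69  0.84]
```

Call:
{"op": "arm_command", "data": {"moves": [[[0.06,0.002,0.002],[0.06,0,-0.02],-1],[[0.06,0,0],[0.06,0.02,0],-1],[[0.06,0,0],[0.03,0.02,0],-1],[[0.06,0,0],[0.03,0.02,0],-1],[[0.06,0,0],[0.03,0.02,0],-1],[[0,0,0],[0,0,0],-1]]}}

```text
time_s: 11.35
eef_pos: [0.5664, 0.0153, 0.078]
tcp_rot: [0.364, 1.538, -0.366]
ft_force: [-0.2, -0.1, -1.9]
finger_gap: 0.0536
```

```bash
python3 st.py .068
cat > dy.py <<'E'
from h import *
import pickle,sys
p,M,s=pose(); c=viewer.get_calibration("wrist"); im=viewer.capture("wrist")[:,:,::-1]
ct=viewer.get_calibration("top"); it=viewer.capture("top")[:,:,::-1]
pickle.dump((c,im.copy(),ct,it.copy()),open("last.pkl","wb"))
print("ptr/fin in wrist px",proj(c,[[.634,.165,.056],[.638,.181,.056]]),"top",proj(ct,[[.634,.165,.056],[.638,.181,.056]]))
t=cv2.imread("pics/top0.png")
f=lambda i:cv2.resize(i[180:220,255:305],None,fx=8,fy=8,interpolation=cv2.INTER_CUBIC)
cv2.imwrite("pics/%s.png"%sys.argv[1],np.clip(np.hstack([f(t),f(it)])*1.5,0,255).astype(np.uint8))
E
python3 dy.py t5
```

```text
t 11.35 tcp [0.5664 0.0153 0.078 ] knob [0.5694 0.0138 0.068 ] yaw -26.67 turn_x -0.492 tilt fix wy,wz 0.0025 0.0007
shift [ 0.   -0.02 -0.04] F [-0.2 -0.1 -1.9] T [ 0.05 -0.04 -0.01] gap 0.0536 j [ 0.19  0.71 -0.42  1.86  0.45  0.66  0.61]
ptr/fin in wrist px [[590.36149775 266.47697442]
 [618.46113113 260.80622696]] top [[277.43529246 199.32314304]
 [270.89509544 197.86991607]]
```

View pics/t5.png

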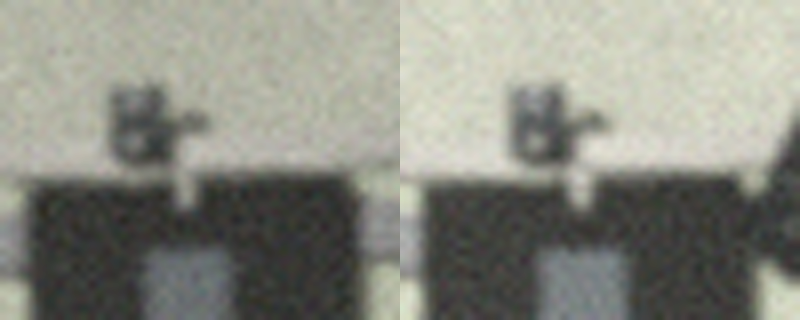

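The right crop (now) has the pointer at 181 against 187 at the start, with the fin at 138. So the play is just taken up, the stage has moved about 1.5 mm, and about 13 mm remain. I'll wind another 0.42 rad or so and then measure.

Call:
{"op": "arm_command", "data": {"moves": [[[0.06,0.002,0],[0.04,0,-0.02],-1],[[0.06,0,0],[0.03,0.02,0],-1],[[0.06,0,0],[0.03,0.02,0],-1],[[0.06,0,0],[0.03,0.02,0],-1],[[0.06,0,0],[0.03,0.02,0],-1],[[0.06,0,0],[0.03,0.02,0],-1],[[0.06,0,0],[0.03,0.02,0],-1],[[0,0,0],[0,0,0],-1]]}}

```text
time_s: 12.12
eef_pos: [0.5672, 0.016, 0.078]
tcp_rot: [0.688, 1.458, -0.689]
ft_force: [-0.4, 0.2, -2.9]
finger_gap: 0.0539
```

```bash
python3 st.py .068
cat > tr.py <<'E'
from h import *
# stage shift along image columns since the start: template match of plate+slide patch in the top view, subpixel by upscaling
t0=cv2.imread("pics/top0.png"); t=viewer.capture("top")[:,:,::-1]; c=viewer.get_calibration("top")
g=lambda i:cv2.resize(cv2.cvtColor(np.ascontiguousarray(i),cv2.COLOR_BGR2GRAY),None,fx=8,fy=8,interpolation=cv2.INTER_CUBIC)
A,B=g(t0),g(t)
def track(x,y,w,h,d):
    r=cv2.matchTemplate(B[(y-2)*8:(y+h+2)*8,(x-d)*8:(x+w+2)*8],A[y*8:(y+h)*8,x*8:(x+w)*8],cv2.TM_CCOEFF_NORMED); _,m,_,l=cv2.minMaxLoc(r); return l[0]/8-d,l[1]/8-2,m
k=abs(cast(c,(277,225),.054)[0][1]-cast(c,(278,225),.054)[0][1])*1000
for n,b in dict(plate=(253,205,30,52),ptr=(272,198,14,12),index=(266,188,12,13)).items():
    r=track(*b,12 if n!="index" else 3); print(n,np.round(r,3),"mm",round(-r[0]*k,2))
E
python3 tr.py
```

```text
t 12.12 tcp [0.5672 0.016  0.078 ] knob [0.5694 0.0135 0.068 ] yaw -50.55 turn_x -0.908 tilt fix wy,wz 0.001 -0.0
shift [-0.   -0.01 -0.05] F [-0.4  0.2 -2.9] T [-0.02 -0.05 -0.05] gap 0.0539 j [ 0.12  0.7  -0.3   1.86  0.33  0.63  0.3 ]
plate [-4.75   0.125  0.992] mm 11.58
ptr [ 0.875 -0.25   0.88 ] mm -2.13
index [0.    0.    0.992] mm -0.0
```

Call:
{"op": "arm_command", "data": {"moves": [[[0.06,0,0],[0.03,0.02,-0.02],-1],[[0.06,0,0],[0.03,0.02,0],-1],[[0,0,0],[0,0,0],-1],[[0,0,0],[0,0,0],-1],[[0,0,0],[0,0,0],-1]]}}

```text
time_s: 12.58
eef_pos: [0.5675, 0.0163, 0.0779]
tcp_rot: [0.771, 1.429, -0.771]
ft_force: [-0.8, -1.3, 1.3]
finger_gap: 0.054
```

```bash
python3 st.py .068; python3 tr.py; python3 dy.py t6
python3 - <<'E'
import pickle,cv2,numpy as np
c,im,ct,it=pickle.load(open("last.pkl","rb"))
a=cv2.resize(im,(480,360)); b=cv2.resize(it[185:215,258:290],(320,300),interpolation=cv2.INTER_CUBIC); b=cv2.copyMakeBorder(b,0,60,0,0,cv2.BORDER_CONSTANT)
cv2.imwrite("pics/t7.png",np.clip(np.hstack([a,b])*1.3,0,255).astype(np.uint8))
E
```

```text
t 12.58 tcp [0.5675 0.0163 0.0779] knob [0.5694 0.0135 0.0679] yaw -56.68 turn_x -1.016 tilt fix wy,wz 0.0009 -0.0003
shift [-0.01 -0.01 -0.05] F [-0.8 -1.3  1.3] T [-0.07  0.1  -0.04] gap 0.054 j [ 0.1   0.69 -0.28  1.86  0.3   0.63  0.22]
plate [-5.875  0.25   0.992] mm 14.32
ptr [ 0.875 -0.25   0.912] mm -2.13
index [0.    0.    0.991] mm -0.0
ptr/fin in wrist px [[571.55963447 126.24771666]
 [598.30437206 104.21772063]] top [[277.43529246 199.32314304]
 [270.89509544 197.86991607]]
```

View pics/t7.png

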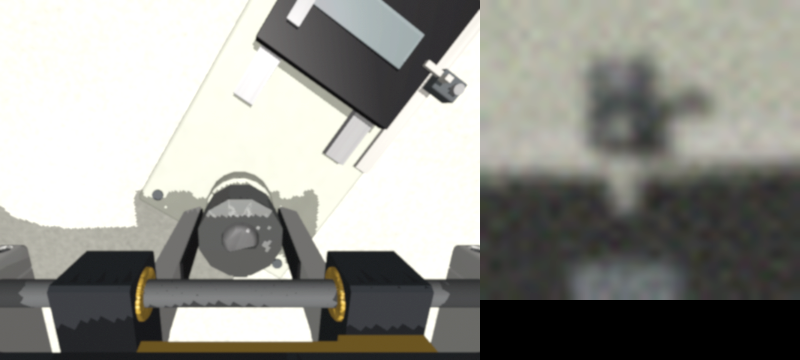

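The wrist view shows the pointer beside the index near (430,67). In the top crop the pointer is at x≈627 and the fin at ≈620, so it is almost level. I'll zoom the wrist crop.

Run:
```python
import pickle,cv2,numpy as np
c,im,ct,it=pickle.load(open("last.pkl","rb"))
cv2.imwrite("pics/z8.png",cv2.resize(im[70:145,550:630],None,fx=8,fy=8,interpolation=cv2.INTER_CUBIC))
```

```text
(no output)
```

View pics/z8.png

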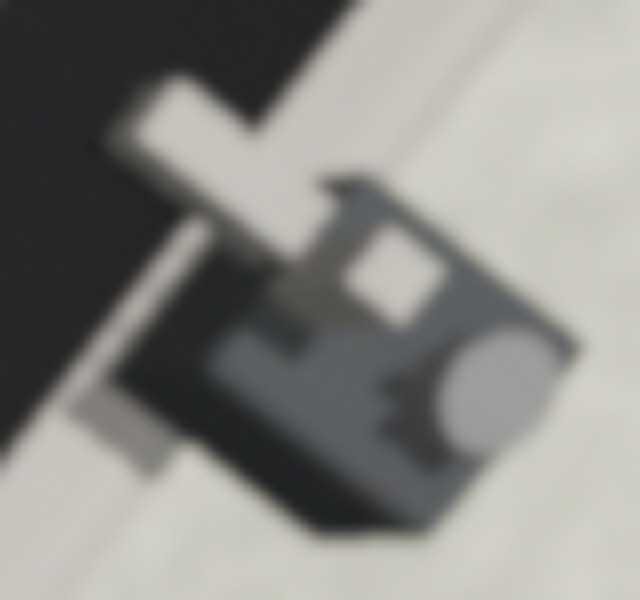

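The pointer's line passes about 21 px (roughly 1.2 mm) short of the fin centre at (397,274), where 67 px ≈ 4 mm. One small extra turn, then release.

Call:
{"op": "arm_command", "data": {"moves": [[[0.05,0,0],[0.02,0.02,-0.01],-1],[[0,0,0],[0,0,0],-1],[[0,0,0],[0,0,0],-1],[[0,0,0],[0,0,0],-1]]}}

```text
time_s: 13.07
eef_pos: [0.5677, 0.0163, 0.0779]
tcp_rot: [0.808, 1.414, -0.808]
ft_force: [-1.5, -0.8, 1.7]
finger_gap: 0.054
```

```bash
python3 st.py .068; python3 tr.py
```

```text
t 13.07 tcp [0.5677 0.0163 0.0779] knob [0.5694 0.0135 0.0679] yaw -59.46 turn_x -1.064 tilt fix wy,wz 0.0008 -0.0004
shift [-0.01 -0.01 -0.05] F [-1.5 -0.8  1.7] T [-0.01  0.06 -0.03] gap 0.054 j [ 0.09  0.69 -0.26  1.86  0.29  0.63  0.18]
plate [-6.375  0.25   0.991] mm 15.54
ptr [ 0.625 -0.25   0.924] mm -1.52
index [0.    0.    0.991] mm -0.0
```

Call:
{"op": "arm_command", "data": {"moves": [[[0,0,0],[0,0,0],0.5],[[0,0,0],[0,0,0],0.7],[[0,0,0],[0,0,0],0.8],[[0,0,0],[0,0,0],0.8],[[0,0,0],[0,0,0],0.8],[[0,0,0],[0,0,0],0.8],[[0,0,0],[-1,0,0],0.8],[[0,0,0],[-2,0,0],0.8],[[0,0,0],[-2,0,0],0.8],[[0,0,0],[-2,0,0],0.8],[[0,0,0],[-2,0,0],0.8],[[0,0,0],[-2,0,0],0.8],[[0,0,0],[0,0,0],0.8],[[0,0,0],[0,0,0],0.8],[[0,0,0],[0,0,0],0.8]]}}

```text
time_s: 14.37
eef_pos: [0.568, 0.0172, 0.1967]
tcp_rot: [0.807, 1.414, -0.803]
ft_force: [-0.3, -1.5, -0.2]
finger_gap: 0.0842
```

```bash
python3 st.py; python3 tr.py; python3 dy.py t9
python3 - <<'E'
from h import *
import pickle
c,im,ct,it=pickle.load(open("last.pkl","rb"))
a=proj(c,[.636,.18,.056])[0].astype(int); b=proj(c,[.569,.014,.1])[0].astype(int); print(a,b)
def cr(q,w,h,k):
    x=int(np.clip(q[0]-w//2,0,640-w)); y=int(np.clip(q[1]-h//2,0,480-h)); print(x,y); return cv2.resize(im[y:y+h,x:x+w],None,fx=k,fy=k,interpolation=cv2.INTER_CUBIC)
cv2.imwrite("pics/z9.png",np.hstack([cr(a,66,66,6),cr(b,99,99,4)]))
E
```

```text
t 14.37 tcp [0.568  0.0172 0.1967] knob [0.5697 0.0144 0.1867] yaw -59.24 turn_x -1.06 tilt fix wy,wz 0.001 -0.0033
shift [-0.   -0.09  0.01] F [-0.3 -1.5 -0.2] T [ 0.   -0.07  0.02] gap 0.0842 j [ 0.13  0.53 -0.33  1.76  0.21  0.88  0.25]
plate [-6.375  0.25   0.991] mm 15.54
ptr [ 0.625 -0.25   0.923] mm -1.52
index [0.    0.    0.991] mm -0.0
ptr/fin in wrist px [[472.71100531 126.41815975]
 [487.94051934 111.97788041]] top [[277.43529246 199.32314304]
 [270.89509544 197.86991607]]
[485 111] [317 248]
452 78
268 199
```

View pics/z9.png

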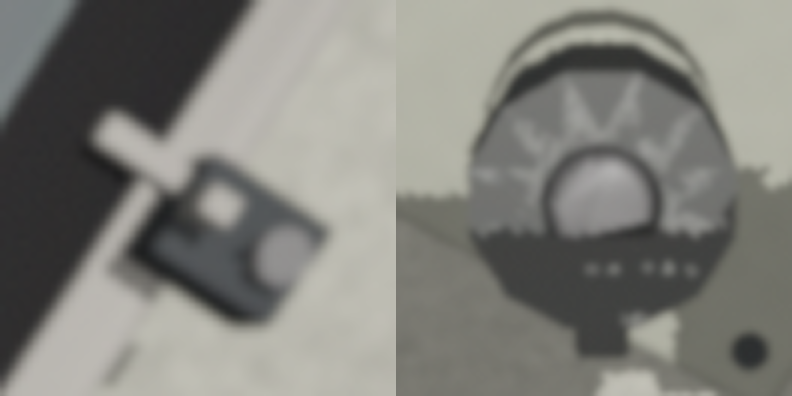

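The last picture shows the pointer's line passing within about 0.6 mm of the fin centre at (221,203). The knob is seated with the shaft tip proud of it. The gripper is clear, so I'm handing in.

```bash
python3 -c "
from station import robot
print(robot.observe()['qvel'].round(3)); print(robot.close_job())"
```

```text
[-0.     0.006  0.    -0.     0.002  0.002 -0.001]
the job is handed in; nothing more can be done
None
```

I put the knob on the shaft flat to flat, wound it clockwise until the pointer was level with the fin, then released it and lifted clear. I handed the job in at about 14.5 s; it returned no verdict.

- **Knob:** I gripped it on its ±y faces and turned it about 190° counter-clockwise to match the shaft. It slid down with only a few newtons of force. Its underside worked out at 0.0679 m, against 0.068 m for the flange.
- **Winding:** I turned it clockwise by about 61°. Partway through, the knob rose about 1 mm, and I pressed it back down.
- **Stage:** the top view shows the stage moved 15.5 mm, and that did not change after release. The last close picture puts the pointer about 0.6 mm from the fin's middle line, against the 4 mm allowed.
- **Disagreements:** early estimates of the pointer-to-fin distance ranged from about 14 to 16 mm, so I set the last 1.2 mm from a close look. The automatic pointer match in the top view was wrong because of the index block behind it, so I used the plate match instead.
- **Not checked:** I never measured the exact angle between the knob and the shaft's flat after winding. I also took no final picture check of the dish, bottle and box; the arm met no unexpected force on the way.

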